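# Turn the red-barred tea card over its binder rings

### The arm

A 6-joint arm with a two-finger parallel gripper is mounted at the origin on the work surface. World frame = base frame: x ahead of the robot, y to its left, z up, the work surface at z = 0. Lengths are in m, angles in degrees, forces in N, time in s.
With the tool pointing down it reaches from about 0.35 to 0.875 m from the base axis. Payload 4.2 kg.
Tool frame: the origin (TCP) lies midway between the tips of the shut fingers; the grasp point (between the pads) lies 19 mm behind it; z points along the fingers, y is the line along which they close (so a half turn about z gives the same grasp; the last joint's range is limited). The gripper opens to 87 mm and grips with 3 to 60 N. Pads are 19 mm wide; open, the fingers measure 117 mm over their backs; the gripper's body (75 mm by 190 mm) begins 51 mm behind the grasp point.
Start: joints at [81.738, 22.042, 0.453, 0, -68.411, -14.817], TCP at [0.245, 0.575, 0.191] pointing down, gripper open.
Joint ranges: [-179.83, 179.83], [-69.29, 118.12], [-61.27, 80.66], [-181.25, 117.63], [-171.15, -9.14], [-177.46, 177.46]. Speed limits (degrees/s): [159.86, 159.86, 180, 180, 180, 180].

### API

Orientations are given as a 3x3 rotation matrix whose columns are the frame's x, y, z axes.
In Python, from station import sense, capture, finish_job, silhouettes, landmark_of gives the robot as it stands.
- The arm moves only by the tool step_arm, never from a script. Its arguments are lists of equal length, an entry for each row: "linear": the shift along the tool's x, y, z in mm, a list of three; "delta_rot": the turn, a rotation vector about the tool's x, y, z in rad, a list of three; "grip": the finger opening in mm, from 0 to 87. A call has 1 to 10 rows; each row shifts and turns the commanded pose from where the row before left it, along the tool's axes as they then stand; what a row does not reach is not made up. A row lasts 1/8 s, in which the tool goes at most 62.5 mm and 10.7 degrees, less where a joint would pass 70% of its speed; a pose out of reach is approached as far as the arm can. A call with a gripper value outside its range is refused whole. The fingers move at their own pace and stop on an object; the grip force is fixed at half the most. Time passes only in rows, so rows that do not move let the fingers close. It gives the time, the measured TCP pose, the force, the opening and the grip force at its end, in the units of the state.
- sense(): the state, without advancing time (a new reading comes with each control period).
- capture(name): name is "scene" or "top" or "wrist"; returns a dict with "img" (384x512x3 uint8, red, green, blue), "fx", "fy", "cx", "cy" (pixels), "world_to_cam" (4x4, takes a point from world to camera coordinates); the wrist camera has in their place "mount" (4x4, takes a point from camera to tool coordinates, whose origin is the TCP and whose axes are the flange's). Camera axes: x right, y up, looking along -z (the intrinsics and any distortion apply to the point x, -y, -z); pixel columns grow to the right and rows downward; lengths in m; the calibration is good to about 2 mm. A picture is of the moment at which its call begins: read the wrist's pose just before it. There is no depth.
- finish_job(): hands the job in; it is judged then, once.
Trained networks look in the newest picture that a camera, given by its name, has taken for a name from the list of things; names that differ only in an ending like _2 or _b are one class to them, and where a whole thing is asked for, a point or a joint stands for the part that bears it (a point fixed in the world has none). Each returns a list of dicts, best first, with "score" (0 to 1); they miss things now and then, are a little off and sometimes report something else, mostly with a low value. They report only what shows in the picture. A call takes as long as a camera call.
- silhouettes(camera, label): "mask" (384x512 bool, what is visible of it) and "point" ([column, row] in pixels, amid what is visible of it).
- landmark_of(camera, label): "point" ([column, row] in pixels: a listed point, or the origin of a listed thing).
The state is a dict: "time_s": time; "joints": joint angles; "joint_velocities": joint speeds; "effort": joint torques, N m; "tcp_pos": TCP position; "ee_rot": TCP orientation; "wrist_force": force on the tool from outside, world axes, zero at the start; "moment": the same for the moment, N m; "gripper_width": opening from 0.0 (shut) to 1.0 (fully open); "gripper_force": force on a finger pad.
Only numpy, scipy, OpenCV 4.12 (cv2) and the standard library are available. Lean on these libraries where they do the work, as an engineer would, in place of code of your own. Each camera call takes 0.05 s, during which the arm holds its last target. There are 200 camera calls.

### The job

Tea from the red caddy is served next, so its card must show its steeping colours. In the ring binder whose top card has the red bar, turn that card right over across the rings until it lies flat on the other side with its back showing, then let go. Leave the card with the green bar lying as it is.

Things in the scene. Friction and masses are not known exactly. Their poses are not given: they have to be found in the camera images.
- red_leaf (a joint): Turning angle (rad) of the red-barred card: 0 = flat on the right-hand (-y) stack as at the start, 1.57 = upright, 3.14 = flat on the left-hand (+y) stack, turned over; stops at both ends. Slight drag, no spring: it falls to the side it leans to. Stiff board 118 x 80 x 3 mm, about 90 g with bar; front dull red, back white with three tea-coloured discs.
- red_grip (a point): Where to pinch: on the red round bar (12 mm thick, parallel to the ring row) edging the card, 90 mm from the turning axis, 45 mm above the counter. This end juts out 61 mm beyond the card towards the robot over bare counter; the point is 25 mm from the bar's end, 36 mm from the card. The bar can roll in flat pads closing across it, so no tilting is needed.
- red_spine (a point): Fixed point on the red card's turning axis, mid ring row, 45 mm above the counter; x along the axis away from the robot, y to the left-hand stack, z up. Here red_grip is at x -95, y -90 cos(a), z 90 sin(a) mm for card angle a. The fixed wooden binder is 125 x 205 x 30 mm, with fixed card stacks 13.5 mm high; the rings rise 14 mm above the axis.
- green_leaf (a joint): Turning angle (rad) of the green-barred card on the other binder, which is built the same with a green bar and a green front; 0 = flat on the right-hand stack, as it starts and must stay.

How it is judged:
By the outcome, as a careful person would: the job done as asked, in the order asked, and still so for the second after the job is handed in, with the robot touching nothing.
It also fails if it takes over 43 s, if anything falls off the work surface, if the arm or the gripper's body presses on something with over 40 N, if the wrist force passes 120 N, or if a joint passes its speed limit or range.

## Working session

There is one attempt and no reset: what is moved stays moved. The work goes in short steps, Python scripts to look and compute and a tool call to move; the robot and the scene stay as the last step left them, time stands still between calls to the robot, and variables do not carry over. Pictures are saved under pics/ and viewed, at most 10 in all, crops included, and the job is handed in when it is done.

Besides the shell and the picture viewer there is one more tool, called after "Call:" as name(argument=value, ...) on one line, values as JSON. step_arm: Moves the arm, as the interface text tells. Its arguments: {"type":"object","properties":{"linear":{"type":"array"},"delta_rot":{"type":"array"},"grip":{"type":"array"}},"required":["linear","delta_rot","grip"]}

```bash
mkdir -p pics
cat > h.py <<'E'
import numpy as np, cv2
from station import *
def ray(c,px,s=None):
    u,v=px; d=np.array([(u-c['cx'])/c['fx'],-(v-c['cy'])/c['fy'],-1.])
    if 'world_to_cam' in c: T=np.linalg.inv(c['world_to_cam'])
    else:
        B=np.eye(4);B[:3,:3]=s['ee_rot'];B[:3,3]=s['tcp_pos'];T=B@c['mount']
    return T[:3,3],T[:3,:3]@d
def at_z(o,d,z): return o+d*(z-o[2])/d[2]
def tri(rs):
    A=0;b=0
    for o,d in rs:
        d=d/np.linalg.norm(d);P=np.eye(3)-np.outer(d,d);A=A+P;b=b+P@o
    return np.linalg.solve(A,b)
E
python3 - <<'E'
from h import *
s=sense();print(s['tcp_pos'],s['ee_rot'],s['time_s'])
ims=[]
for n in('scene','top'):
    c=capture(n);ims.append(c['img']);print(n,[k for k in c])
    for l in('red_grip','red_spine','red_leaf','green_leaf'):
        f=landmark_of if l in('red_grip','red_spine') else silhouettes
        for r in f(n,l)[:3]:
            o,d=ray(c,r['point']);print(n,l,round(r['score'],2),np.round(r['point'],1),at_z(o,d,.045).round(4))
cv2.imwrite('pics/a.png',cv2.resize(np.hstack(ims)[:,:,::-1],(800,300),interpolation=cv2.INTER_AREA))
E
```

```text
[0.24471055 0.57436451 0.18945321] [[ 9.19879338e-01 -3.92200691e-01 -7.88028180e-04]
 [-3.92201475e-01 -9.19877059e-01 -2.04922896e-03]
 [ 7.88199715e-05  2.19410920e-03 -9.99997590e-01]] 0.0
scene ['img', 'fx', 'fy', 'cx', 'cy', 'world_to_cam']
scene red_grip 0.64 [133.8 183.7] [ 0.5388 -0.2821  0.045 ]
scene red_spine 0.85 [171.1 230.8] [ 0.6405 -0.1915  0.045 ]
scene red_leaf 0.76 [140.8 227.4] [ 0.6358 -0.2493  0.045 ]
scene green_leaf 0.65 [364.2 217.8] [0.5974 0.1739 0.045 ]
scene green_leaf 0.21 [169.9 236.4] [ 0.652 -0.192  0.045]
top ['img', 'fx', 'fy', 'cx', 'cy', 'world_to_cam']
top red_grip 0.9 [350.4 197.2] [ 0.5433 -0.2803  0.045 ]
top red_spine 0.59 [314.7 158.3] [ 0.6467 -0.1934  0.045 ]
top red_leaf 0.6 [336.6 164.5] [ 0.629  -0.2493  0.045 ]
top green_leaf 0.83 [168.7 178.3] [0.6039 0.1831 0.045 ]
```

View pics/a.png

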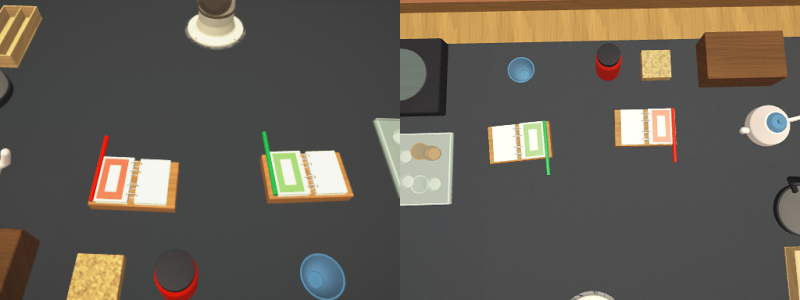

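Call:
step_arm(linear=[[30, 33.5, 0], [30, 33.5, 0], [30, 33.5, 0], [30, 33.5, 0], [30, 33.5, 0], [30, 33.5, 0], [30, 33.5, 0], [30, 33.5, 0], [30, 33.5, 0], [30, 33.5, 0]], delta_rot=[[0, 0, 0], [0, 0, 0], [0, 0, 0], [0, 0, 0], [0, 0, 0], [0, 0, 0], [0, 0, 0], [0, 0, 0], [0, 0, 0], [0, 0, 0]], grip=[87, 87, 87, 87, 87, 87, 87, 87, 87, 87])

```text
time_s: 1.75
tcp_pos: [0.39, 0.1479, 0.191]
ee_rot: [[0.92, -0.392, 0.001], [-0.392, -0.92, 0.001], [0.001, -0.001, -1.0]]
wrist_force: [1.1, 0.4, 0.3]
gripper_width: 1.004
gripper_force: 0.0
```

Call:
step_arm(linear=[[30, 33.5, 0], [30, 33.5, 0], [30, 33.5, 0], [30, 33.5, 0], [30, 33.5, 0], [30, 33.5, 0], [30, 33.5, 0], [30, 33.5, 0], [30, 33.5, 0]], delta_rot=[[0, 0, 0], [0, 0, 0], [0, 0, 0], [0, 0, 0], [0, 0, 0], [0, 0, 0], [0, 0, 0], [0, 0, 0], [0, 0, 0]], grip=[87, 87, 87, 87, 87, 87, 87, 87, 87])

```text
time_s: 2.88
tcp_pos: [0.5203, -0.2356, 0.1907]
ee_rot: [[0.92, -0.392, 0.0], [-0.392, -0.92, -0.0], [0.0, -0.0, -1.0]]
wrist_force: [1.7, 0.3, -0.2]
gripper_width: 1.0
gripper_force: 0.0
```

Call:
step_arm(linear=[[0, 0, 0], [0, 0, 0], [0, 0, 0], [0, 0, 0]], delta_rot=[[0, 0, -0.12], [0, 0, -0.12], [0, 0, -0.12], [0, 0, 0]], grip=[87, 87, 87, 87])

```text
time_s: 3.38
tcp_pos: [0.5198, -0.2341, 0.1906]
ee_rot: [[0.999, -0.044, 0.0], [-0.044, -0.999, -0.0], [0.0, 0.0, -1.0]]
wrist_force: [-0.6, 0.5, -0.9]
gripper_width: 0.997
gripper_force: 0.0
```

Run:
```python
from h import *
s=sense();print(s['tcp_pos'],s['ee_rot'],s['time_s'],s['joints'])
c=capture('wrist');print(c['mount'])
for l in('red_grip','red_spine'):
    for r in landmark_of('wrist',l)[:3]:
        o,d=ray(c,r['point'],s);print(l,round(r['score'],2),np.round(r['point'],1),at_z(o,d,.045).round(4))
for r in silhouettes('wrist','red_leaf')[:2]: print('leaf',r['score'],r['point'],r['mask'].sum())
h=cv2.cvtColor(c['img'],cv2.COLOR_RGB2HSV)
m=((h[...,0]<6)|(h[...,0]>174))&(h[...,1]>200)&(h[...,2]>90)
n,lab,st,_=cv2.connectedComponentsWithStats(m.astype(np.uint8))
i=1+st[1:,4].argmax();print(st[i])
p=np.argwhere(lab==i)[:,::-1]
W=np.array([at_z(*ray(c,q,s),.048) for q in p]);x=W[:,:2]
v=np.linalg.svd(x-x.mean(0),full_matrices=0)[2][0];v*=np.sign(v[0]);t=(x-x.mean(0))@v
print('bar yaw',np.degrees(np.arctan2(v[1],v[0])),'ends',x.mean(0)+v*t.min(),x.mean(0)+v*t.max())
cv2.imwrite('pics/b.png',c['img'][:,:,::-1])
```

```text
[ 0.51984071 -0.23408236  0.19060866] [[ 9.99018362e-01 -4.42978547e-02  1.15290887e-04]
 [-4.42978519e-02 -9.99018368e-01 -2.65905841e-05]
 [ 1.16355620e-04  2.14573431e-05 -9.99999993e-01]] 3.375 [-7.96366735e+00  1.67019211e+01 -7.45250817e+00  6.50649021e-04
 -6.58388176e+01  9.54244902e+01]
[[-7.39973752e-04  9.67886626e-01  2.51386023e-01  6.83307014e-02]
 [ 9.99999637e-01  8.22360797e-04 -2.22679577e-04  3.26404263e-04]
 [-4.22258594e-04  2.51385767e-01 -9.67886883e-01 -1.94640709e-01]
 [ 0.00000000e+00  0.00000000e+00  0.00000000e+00  1.00000000e+00]]
red_grip 0.94 [293.2 157.7] [ 0.5424 -0.2818  0.045 ]
red_spine 0.74 [209.7  71.2] [ 0.6393 -0.1933  0.045 ]
leaf 0.88 [262.0, 67.5] 10476
[289 122   9  58 369]
bar yaw -1.6835705205792635 ends [ 0.51804461 -0.28093459] [ 0.5823132 -0.2828236]
```

View pics/b.png

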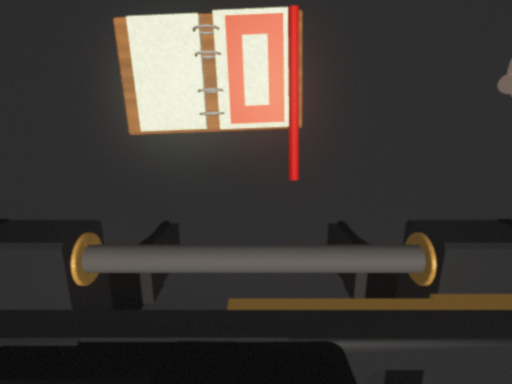

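Call:
step_arm(linear=[[0, 0, 0], [8, 15.7, 0], [8, 15.7, 0], [8, 15.6, 30], [0, 0, 30], [0, 0, 30], [0, 0, 30], [0, 0, 24], [0, 0, 20], [0, 0, 0]], delta_rot=[[0, 0, -0.015], [0, 0, 0], [0, 0, 0], [0, 0, 0], [0, 0, 0], [0, 0, 0], [0, 0, 0], [0, 0, 0], [0, 0, 0], [0, 0, 0]], grip=[87, 87, 87, 87, 87, 87, 87, 87, 87, 87])

```text
time_s: 4.82
tcp_pos: [0.5415, -0.2823, 0.0244]
ee_rot: [[1.0, -0.029, -0.004], [-0.029, -1.0, 0.001], [-0.004, -0.001, -1.0]]
wrist_force: [-0.3, -0.1, -0.5]
gripper_width: 0.999
gripper_force: 0.0
```

Call:
step_arm(linear=[[0, 0, 0], [0, 0, 0], [0, 0, 0], [0, 0, 0], [0, 0, 0], [0, 0, 0], [0, 0, 0], [0, 0, 0]], delta_rot=[[0, 0, 0], [0, 0, 0], [0, 0, 0], [0, 0, 0], [0, 0, 0], [0, 0, 0], [0, 0, 0], [0, 0, 0]], grip=[30, 20, 10, 5, 5, 5, 5, 5])

```text
time_s: 5.82
tcp_pos: [0.5425, -0.2817, 0.0265]
ee_rot: [[1.0, -0.028, -0.0], [-0.028, -1.0, 0.0], [-0.0, -0.0, -1.0]]
wrist_force: [0.6, -0.1, -0.2]
gripper_width: 0.173
gripper_force: 0.0
```

Call:
step_arm(linear=[[0, 0, 0], [0, 0, 0], [0, 0, 0], [0, 0, 0], [0, 0, 0]], delta_rot=[[0, 0, 0], [0, 0, 0], [0, 0, 0], [0, 0, 0], [0, 0, 0]], grip=[5, 5, 5, 5, 5])

```text
time_s: 6.45
tcp_pos: [0.5425, -0.2817, 0.0266]
ee_rot: [[1.0, -0.028, 0.0], [-0.028, -1.0, -0.0], [0.0, 0.0, -1.0]]
wrist_force: [0.2, 0.2, -0.1]
gripper_width: 0.059
gripper_force: 0.0
```

Call:
step_arm(linear=[[0, -0.5, -9.4], [0, -1.5, -9.3], [0, -2.4, -9.1], [0, -3.4, -8.8], [0, -4.3, -8.4], [0, 0, 0]], delta_rot=[[0, 0, 0], [0, 0, 0], [0, 0, 0], [0, 0, 0], [0, 0, 0], [0, 0, 0]], grip=[5, 5, 5, 5, 5, 5])

```text
time_s: 7.2
tcp_pos: [0.5435, -0.2693, 0.0726]
ee_rot: [[1.0, -0.027, 0.002], [-0.027, -1.0, -0.0], [0.002, 0.0, -1.0]]
wrist_force: [0.7, 1.1, -0.2]
gripper_width: 0.057
gripper_force: 0.0
```

Run:
```python
from h import *
s=sense();print(s['gripper_width'],s['gripper_force'],s['wrist_force'],s['moment'])
c=capture('scene');cv2.imwrite('pics/c.png',c['img'][:,:,::-1])
```

```text
0.05679275056736086 0.0 [ 0.67482355  1.05078233 -0.24443464] [-0.02322615 -0.00715793  0.02613266]
```

View pics/c.png

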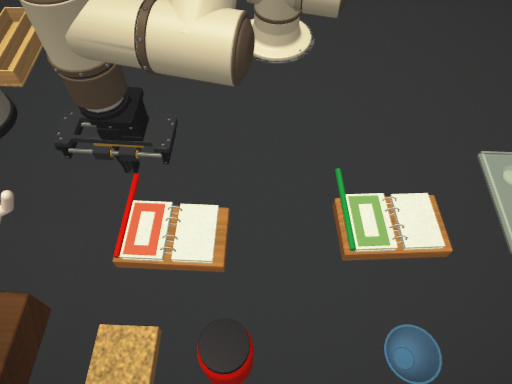

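Run:
```python
from h import *
s=sense();p=np.array(s['tcp_pos']);print(p)
g=p+[0,0,.019]
R={'red_grip':[],'red_spine':[]}
out=[]
for n in('scene','top','wrist'):
    c=capture(n)
    if n!='wrist':
        for q in(p,g,[.5425,-.2817,.045]):
            x=c['world_to_cam']@np.append(q,1);print(n,'proj',c['cx']+c['fx']*x[0]/-x[2],c['cy']+c['fy']*x[1]/x[2])
    for l in R:
        for r in landmark_of(n,l)[:1]:
            o,d=ray(c,r['point'],s);R[l].append((o,d));print(n,l,round(r['score'],2),np.round(r['point'],1),at_z(o,d,.045).round(4))
    a={'scene':(60,90),'top':(290,110),'wrist':(180,80)}[n]
    out.append(cv2.resize(c['img'][a[1]:a[1]+130,a[0]:a[0]+130],(266,266),interpolation=cv2.INTER_CUBIC))
for l in R: print(l,tri(R[l]))
cv2.imwrite('pics/d.png',np.hstack(out)[:,:,::-1])
```

```text
[ 0.54304853 -0.26932847  0.07192809]
scene proj 136.51454124438067 178.15622940651403
scene proj 134.1457531182425 172.5642226983383
scene proj 133.62232531767583 185.24298594375
scene red_grip 0.77 [134.1 184.1] [ 0.5397 -0.2813  0.045 ]
scene red_spine 0.57 [170.7 227.9] [ 0.6345 -0.1932  0.045 ]
top proj 348.83627395253717 196.4209776738842
top proj 350.85338217054516 195.67717751895395
top proj 350.9552076392924 197.51145106440933
wrist red_grip 0.81 [265.7 208.4] [ 0.5429 -0.2796  0.045 ]
wrist red_spine 0.96 [136.1  83.3] [ 0.6377 -0.1898  0.045 ]
red_grip [ 0.54471143 -0.27896785  0.05209591]
red_spine [ 0.6371322  -0.1918416   0.05042103]
```

View pics/d.png

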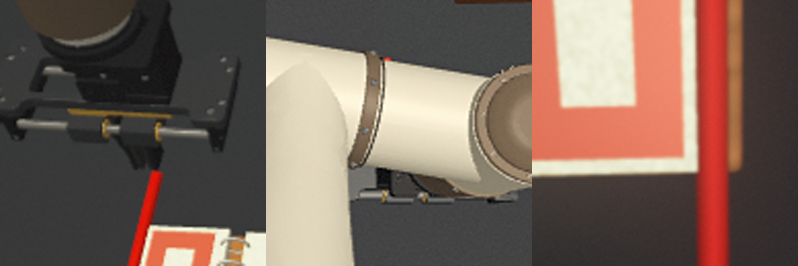

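Run:
```python
from h import *
s=sense()
c=capture('wrist');M=np.linalg.inv(c['mount']);im=c['img'][:,:,::-1].copy()
for z in(0,-.019):
    x=M@[0,0,z,1];q=(int(c['cx']+c['fx']*x[0]/-x[2]),int(c['cy']+c['fy']*x[1]/x[2]));print(q);cv2.drawMarker(im,q,(0,255,0),0,12)
print(c['fx'],c['fy'],c['cx'],c['cy'])
d=capture('scene');i2=d['img'][:,:,::-1].copy()
i2=cv2.resize(i2[90:218,40:168],(384,384),interpolation=cv2.INTER_CUBIC)
for k in(0,.019,.1):
    x=d['world_to_cam']@np.append(np.array(s['tcp_pos'])+[0,0,k],1)
    q=(int((d['cx']+d['fx']*x[0]/-x[2]-40)*3),int((d['cy']+d['fy']*x[1]/x[2]-90)*3));cv2.drawMarker(i2,q,(0,255,0),0,12)
cv2.imwrite('pics/e.png',cv2.resize(np.hstack([im,i2]),(798,342)))
```

```text
(252, 219)
(252, 229)
295.4196188989941 295.4196188989941 253.0941470107104 195.26891960400226
```

View pics/e.png

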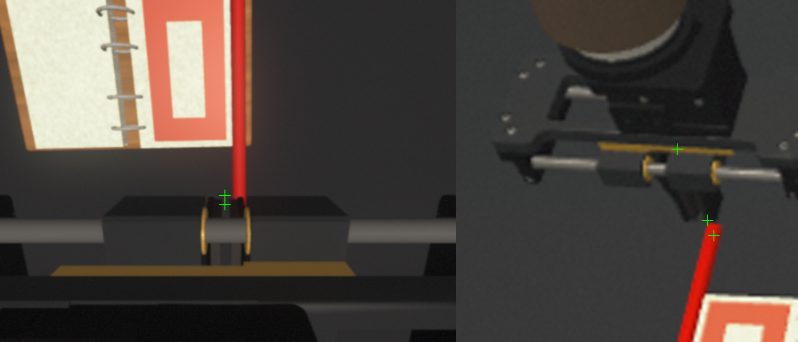

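Run:
```python
import cv2,numpy as np
g=lambda i:(255*np.clip(i/90.,0,1)**.6).astype(np.uint8)
b=cv2.imread('pics/b.png');c=cv2.imread('pics/c.png')
b=cv2.resize(g(b[180:310,130:380]),(798,415),interpolation=cv2.INTER_CUBIC)
c=cv2.resize(g(c[130:190,90:200]),(330,180),interpolation=cv2.INTER_CUBIC)
c=cv2.copyMakeBorder(c,0,0,0,468,cv2.BORDER_CONSTANT)
cv2.imwrite('pics/f.png',np.vstack([b,c]))
```

```text
(no output)
```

View pics/f.png

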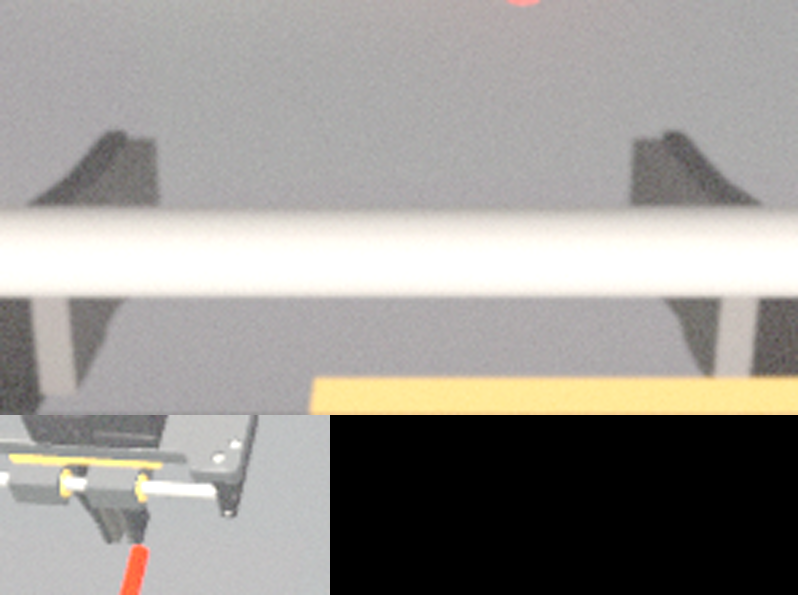

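Call:
step_arm(linear=[[0, 6, 0], [0, 6.4, 0], [0, 0, 0], [0, 0, 0], [0, 0, 0], [0, 0, 0], [0, 0, 20], [0, 0, 20], [0, 0, 10], [0, 0, 0]], delta_rot=[[0, 0, 0], [0, 0, 0], [0, 0, 0], [0, 0, 0], [0, 0, 0], [0, 0, 0], [0, 0, 0], [0, 0, 0], [0, 0, 0], [0, 0, 0]], grip=[50, 50, 50, 50, 50, 50, 50, 50, 50, 50])

```text
time_s: 9.05
tcp_pos: [0.5421, -0.2819, 0.021]
ee_rot: [[1.0, -0.028, -0.001], [-0.028, -1.0, 0.0], [-0.001, -0.0, -1.0]]
wrist_force: [-0.4, 0.7, 0.5]
gripper_width: 0.572
gripper_force: 0.0
```

Run:
```python
from h import *
s=sense();print(s['tcp_pos'],s['gripper_width'])
g=lambda i:(255*np.clip(i/90.,0,1)**.6).astype(np.uint8)
a=capture('scene')['img'][110:230,60:220];b=capture('wrist')['img'][100:340,100:420]
cv2.imwrite('pics/g.png',np.hstack([g(cv2.resize(a,(400,300),interpolation=2)),g(cv2.resize(b,(400,300)))])[:,:,::-1])
```

```text
[ 0.54214316 -0.28185358  0.02096834] 0.572201768147299
```

View pics/g.png

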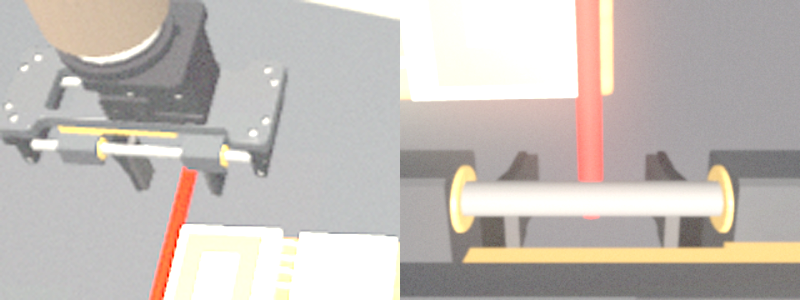

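Call:
step_arm(linear=[[0, 0, 7], [0, 0, 7], [0, 0, 6], [0, 0, 0], [0, 0, 0], [0, 0, 0], [0, 0, 0], [0, 0, 0], [0, 0, 0], [0, 0, 0]], delta_rot=[[0, 0, 0], [0, 0, 0], [0, 0, 0], [0, 0, 0], [0, 0, 0], [0, 0, 0], [0, 0, 0], [0, 0, 0], [0, 0, 0], [0, 0, 0]], grip=[50, 50, 50, 20, 5, 5, 5, 5, 5, 5])

```text
time_s: 10.4
tcp_pos: [0.5426, -0.2815, 0.0017]
ee_rot: [[1.0, -0.027, 0.0], [-0.027, -1.0, 0.0], [0.0, -0.0, -1.0]]
wrist_force: [-0.4, 3.9, 1.8]
gripper_width: 0.125
gripper_force: 30.0
```

Call:
step_arm(linear=[[0, 0, 0], [0, 0, 0], [0, 0, 0]], delta_rot=[[0, 0, 0], [0, 0, 0], [0, 0, 0]], grip=[5, 5, 5])

```text
time_s: 10.78
tcp_pos: [0.5426, -0.2815, 0.0017]
ee_rot: [[1.0, -0.027, 0.0], [-0.027, -1.0, 0.0], [0.0, -0.0, -1.0]]
wrist_force: [-0.8, 5.6, 2.7]
gripper_width: 0.126
gripper_force: 30.0
```

Call:
step_arm(linear=[[0, -0.5, -9.4], [0, -1.5, -9.3], [0, -2.4, -9.1], [0, -3.4, -8.8], [0, -4.3, -8.4], [0, 0, 0]], delta_rot=[[0, 0, 0], [0, 0, 0], [0, 0, 0], [0, 0, 0], [0, 0, 0], [0, 0, 0]], grip=[5, 5, 5, 5, 5, 5])

```text
time_s: 11.52
tcp_pos: [0.5427, -0.2703, 0.0477]
ee_rot: [[1.0, -0.027, 0.0], [-0.027, -1.0, -0.001], [0.0, 0.001, -1.0]]
wrist_force: [0.4, -1.1, -2.4]
gripper_width: 0.126
gripper_force: 29.9
```

Call:
step_arm(linear=[[0, -5.1, -7.9], [0, -5.9, -7.3], [0, -6.7, -6.7], [0, -7.3, -5.9], [0, -7.9, -5.1], [0, -8.4, -4.3], [0, -8.8, -3.4], [0, -9.1, -2.4], [0, -9.3, -1.5], [0, -9.4, -0.5]], delta_rot=[[0, 0, 0], [0, 0, 0], [0, 0, 0], [0, 0, 0], [0, 0, 0], [0, 0, 0], [0, 0, 0], [0, 0, 0], [0, 0, 0], [0, 0, 0]], grip=[5, 5, 5, 5, 5, 5, 5, 5, 5, 5])

```text
time_s: 12.78
tcp_pos: [0.5433, -0.1929, 0.0937]
ee_rot: [[1.0, -0.028, -0.003], [-0.028, -1.0, -0.002], [-0.003, 0.002, -1.0]]
wrist_force: [-5.1, -3.3, 4.7]
gripper_width: 0.126
gripper_force: 30.1
```

Call:
step_arm(linear=[[0, -9.4, 0.5], [0, -9.3, 1.5], [0, -9.1, 2.4], [0, -8.8, 3.4], [0, -8.4, 4.3], [0, 0, 0]], delta_rot=[[0, 0, 0], [0, 0, 0], [0, 0, 0], [0, 0, 0], [0, 0, 0], [0, 0, 0]], grip=[5, 5, 5, 5, 5, 5])

```text
time_s: 13.52
tcp_pos: [0.5436, -0.1465, 0.0793]
ee_rot: [[1.0, -0.028, -0.005], [-0.028, -1.0, 0.0], [-0.006, -0.0, -1.0]]
wrist_force: [-6.3, -0.7, 2.0]
gripper_width: 0.127
gripper_force: 30.0
```

Run:
```python
from h import *
cv2.imwrite('pics/i.png',capture('scene')['img'][:,:,::-1])
```

```text
(no output)
```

View pics/i.png

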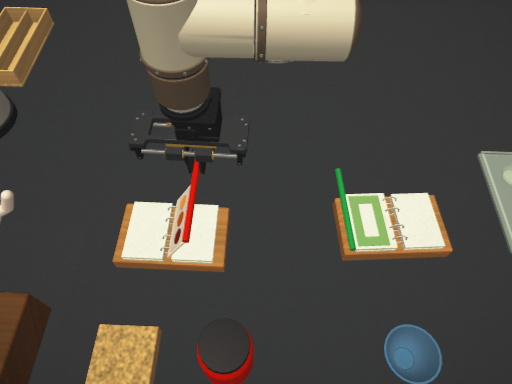

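Call:
step_arm(linear=[[0, -7.9, 5.1], [0, -7.3, 5.9], [0, -6.7, 6.7], [0, -5.9, 7.3], [0, -5.1, 7.9], [0, -4.3, 8.4], [0, -3.4, 8.8], [0, 0, 0]], delta_rot=[[0, 0, 0], [0, 0, 0], [0, 0, 0], [0, 0, 0], [0, 0, 0], [0, 0, 0], [0, 0, 0], [0, 0, 0]], grip=[5, 5, 5, 5, 5, 5, 5, 5])

```text
time_s: 14.58
tcp_pos: [0.5442, -0.1066, 0.0283]
ee_rot: [[1.0, -0.028, -0.007], [-0.028, -1.0, -0.0], [-0.007, 0.0, -1.0]]
wrist_force: [-6.1, -0.8, 0.0]
gripper_width: 0.125
gripper_force: 30.1
```

Call:
step_arm(linear=[[0, -2.4, 9.1], [0, -1.5, 9.0], [0, 0, 6], [0, 0, 0]], delta_rot=[[0, 0, 0], [0, 0, 0], [0, 0, 0], [0, 0, 0]], grip=[5, 5, 5, 5])

```text
time_s: 15.08
tcp_pos: [0.5442, -0.1017, 0.0043]
ee_rot: [[1.0, -0.029, -0.007], [-0.029, -1.0, 0.001], [-0.007, -0.001, -1.0]]
wrist_force: [-7.1, 3.3, 1.3]
gripper_width: 0.124
gripper_force: 30.1
```

Call:
step_arm(linear=[[0, 0, 2.5], [0, 0, 0], [0, 0, 0], [0, 0, 0], [0, 0, 0], [0, 0, 0], [0, 0, 0], [0, 0, 0]], delta_rot=[[0, 0, 0], [0, 0, 0], [0, 0, 0], [0, 0, 0], [0, 0, 0], [0, 0, 0], [0, 0, 0], [0, 0, 0]], grip=[5, 5, 50, 50, 50, 50, 50, 50])

```text
time_s: 16.08
tcp_pos: [0.5476, -0.1026, 0.0028]
ee_rot: [[1.0, -0.028, 0.0], [-0.028, -1.0, 0.0], [0.0, -0.0, -1.0]]
wrist_force: [-0.3, 0.2, -0.6]
gripper_width: 0.566
gripper_force: 0.0
```

Call:
step_arm(linear=[[0, 0, -10], [0, 0, -20], [0, 0, -30], [0, 0, -40], [0, 0, -30], [0, 0, 0], [0, 0, 0]], delta_rot=[[0, 0, 0], [0, 0, 0], [0, 0, 0], [0, 0, 0], [0, 0, 0], [0, 0, 0], [0, 0, 0]], grip=[50, 50, 50, 50, 50, 50, 50])

```text
time_s: 16.95
tcp_pos: [0.5469, -0.1025, 0.1325]
ee_rot: [[1.0, -0.028, -0.001], [-0.028, -1.0, 0.0], [-0.001, -0.0, -1.0]]
wrist_force: [-0.1, 1.0, 0.2]
gripper_width: 0.573
gripper_force: 0.0
```

Run:
```python
from h import *
cv2.imwrite('pics/j.png',capture('scene')['img'][:,:,::-1])
```

```text
(no output)
```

View pics/j.png

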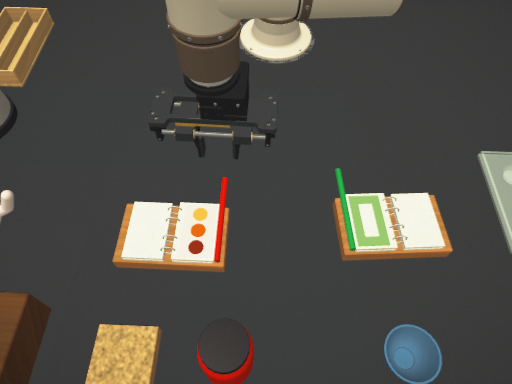

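The red-barred card lies flat on the left stack with its three discs showing (about (198,230)). The green card is untouched and the gripper is clear.

```bash
python3 -c "from station import *;print(finish_job())"
```

```text
the job is handed in; nothing more can be done
None
```

The red-barred card is turned over and lies flat on the left-hand stack with its tea-coloured discs showing. It is released, the green card is untouched, and the job was handed in at about 17 s. The first grasp closed on nothing because the fingertips sit about 30 mm short of the stated TCP, so I went lower and it held.

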